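Draw the wide sign panel out of its stand and hold it up

TASK

Take the widest of the three white sign panels by its top edge, draw it straight up out of its slot without tipping it, and hold it up over the stand so the slot can be dusted: upright, its lower edge level and about 8 cm above the top of the stand. Keep it still there for three seconds, and finish while still holding it: do not put it down or let go. Leave the stand, the other two panels in their slots, the vase and the books where they are.

Things in the scene. Friction and masses are not known exactly. Their poses are not given: they have to be found in the camera images.
- wide_panel: Widest sign panel: white acrylic rectangle 9 mm thick, 160 wide, 110 tall, about 190 g, a thin grey bar on both faces 45-55 mm below the top edge. Stands in any of the stand's slots, top edge 122 mm above the table, 82 mm above the stand's top. Origin: middle of its lower edge; x through its thickness, y along its width, z up.
- tall_panel: Narrow, tallest white sign panel: 9 mm thick, 90 mm wide, 130 mm tall, about 125 g, standing in another slot. Origin and axes as for the wide panel.
- small_panel: Lowest white sign panel: 9 mm thick, 110 mm wide, 95 mm tall, about 110 g, standing in another slot. Origin and axes as for the wide panel.
- stand: Loose dark wooden stand, 226 mm (its x) by 180 (y) by 40 high, 1.6 kg. Three slots run along its y, at x = -70, 0 and +70 mm, each 12 mm wide and 28 deep (floor 12 mm above the table), open upward and at both ends, holding one panel each, loosely; 61 mm free between neighbouring panels. Origin: centre of its underside.
- vase: Closed amber glass vase, 84 mm across, 115 mm tall, near the stand on the robot's right (-y). Origin: centre of its underside.
- books: Two books lying stacked, 210 by 150 mm, 50 mm high, near the stand on the robot's left (+y). Origin: centre of the underside.
Things that resemble listed ones, but are neither listed nor needed, are in the scene too. Leave any purple look-alike of the wide_panel alone.

How it is judged (in metres and radians):
On the way, in this order (a step that is already met when the one before it is completed fails the run):
1. the wide panel is out of its slot, gripped and upright (contact force between the fingers and wide_panel above 2 N and z of wide_panel in the frame of stand above 0.045 m and angle between wide_panel's own z axis and vertical below 0.2 rad), for 0.05 s.
2. the wide panel is held still, upright and level over the stand for two seconds (contact force between the fingers and wide_panel above 2 N and z of wide_panel in the frame of stand above 0.09 m and horizontal distance between wide_panel and stand below 0.13 m and angle between wide_panel's own z axis and vertical below 0.12 rad and linear speed of wide_panel below 0.02 m/s and angular speed of wide_panel below 0.15 rad/s and contact force between wide_panel and stand below 0.05 N and contact force between wide_panel and tall_panel below 0.05 N and contact force between wide_panel and small_panel below 0.05 N), for 2 s.
At the end, for the whole second after the job is handed in: Wide panel gripped, touching nothing else, still (<20 mm/s), within 0.12 rad of upright, lower edge 50+ mm above the stand top, within 130 mm sideways of its centre. Other panels seated (within 6 mm, 0.25 rad); they and the flat stand moved <40 mm, vase and books <20 mm (all of step 2 and z of each of tall_panel, small_panel in the frame of stand below 0.018 m and angle between each of tall_panel, small_panel's own z axis and vertical below 0.25 rad and angle between stand's own z axis and vertical below 0.03 rad and distance of each of stand, tall_panel, small_panel from where it was at the start of the episode below 0.04 m and distance of each of vase, books from where it was at the start of the episode below 0.02 m); the arm keeps its last pose, push and grip.
It fails at once if the wide panel is tipped more than 20 degrees (angle between wide_panel's own z axis and vertical above 0.35 rad).
It fails at once if another panel is pulled out or knocked over (z of any of tall_panel, small_panel in the frame of stand above 0.03 m or angle between any of tall_panel, small_panel's own z axis and vertical above 0.35 rad).
It fails at once if the stand, the vase or the books are shoved away (distance of stand from where it was at the start of the episode above 0.05 m or distance of any of vase, books from where it was at the start of the episode above 0.03 m).
It also fails if it takes over 40 s, if anything falls off the work surface, if the arm or the gripper's body presses on something with over 40 N, if the wrist force passes 120 N, or if a joint passes its speed limit or range.

ROBOT

A 6-joint arm with a two-finger parallel gripper is mounted at the origin on the work surface. World frame = base frame: x ahead of the robot, y to its left, z up, the work surface at z = 0. Lengths are in m, angles in degrees, forces in N, time in s.
With the tool pointing down it reaches from about 0.4 to 0.825 m from the base axis. Payload 7 kg.
Tool frame: the origin (TCP) lies midway between the tips of the shut fingers; the grasp point (between the pads) lies 19 mm behind it (r.grip_depth is the distance from the TCP to the grasp point, in m); z points along the fingers, y is the line along which they close (so a half turn about z gives the same grasp; the last joint's range is limited). The gripper opens to 88 mm and grips with 3 to 60 N. Pads are 19 mm wide; open, the fingers measure 130 mm over their backs; the gripper's body (78 mm by 193 mm) begins 47 mm behind the grasp point.
Start: joints at [87.095, 20.546, 0.682, 0, -70.136, -16.507], TCP at [0.224, 0.637, 0.227] pointing down, gripper open.
Joint ranges: [-176.03, 176.03], [-82.01, 121.73], [-58.28, 71.71], [-173.87, 95.51], [-174.79, -0.11], [-173.66, 173.66]. Speed limits (degrees/s): [136.94, 136.94, 172.46, 180, 180, 180].

INTERFACE

Orientations are given as [roll, pitch, yaw] about the fixed x, y, z axes, in that order (R = Rz(yaw) Ry(pitch) Rx(roll)).
In Python, from plant import r, capture, close_job, search_frame, outline_of gives the robot as it stands.
- The arm moves only by the shell command python3 -m creep 'ROWS' [FORCE]. ROWS is JSON, a list of rows, each a list of 7 numbers: the finger opening in mm, from 0 to 87.6, then the shift along the world's x, y, z in units of 25 mm (1.0 is 25 mm), then the turn, a rotation vector about the world's x, y, z in degrees. In form: [[hand, x, y, z, ax, ay, az], ...]. A call has 1 to 8 rows; each row shifts and turns the commanded pose from where the row before left it; what a row does not reach is not made up. A row lasts 1/12 s, in which the tool goes at most 41.7 mm and 7.16 degrees, less where a joint would pass 70% of its speed; a pose out of reach is approached as far as the arm can. A call is refused whole if a number of a shift passes 1 or a number of a turn 7.16, either way. A call with a gripper value outside its range is refused whole. The fingers move at their own pace and stop on an object; FORCE is the grip in N (left out, the last holds). Time passes only in rows, so rows that do not move let the fingers close. It gives the time, the measured TCP pose, the force, the opening and the grip force at its end, in the units of the state.
- r.get_state(): the state, without advancing time (a new reading comes with each control period).
- capture(name): name is "scene" or "top" or "wrist"; returns a dict with "frame" (420x560x3 uint8, red, green, blue), "K" (3x3 intrinsics, pixels), "k1" (the pictures are not rectified: a ray, as slopes to the right and down, at radius r is drawn at 1 + k1 r^2 times it, then the intrinsics apply), "origin" and "rotation" of the camera in the world. Camera axes: x right, y down, z forward; pixel columns grow to the right and rows downward; lengths in m; the calibration is good to about 2 mm. A picture is of the moment at which its call begins. There is no depth.
- close_job(): hands the job in; it is judged then, once.
Trained networks look in a picture, given as the dict that the camera call returned (one of the last four; its "shot" number tells which), for a name from the list of things; names that differ only in an ending like _2 or _b are one class to them, and where a whole thing is asked for, a point or a joint stands for the part that bears it (a point fixed in the world has none). Each returns a list of dicts, best first, with "conf" (0 to 1); they miss things now and then, are a little off and sometimes report something else, mostly with a low value. They report only what shows in the picture. A call takes as long as a camera call. They do not tell look-alikes from the thing itself.
- search_frame(picture, target): "bbox" ([left, top, right, bottom] in pixels, round what is visible of it).
- outline_of(picture, target): "region" (420x560 bool, what is visible of it) and "bbox" ([left, top, right, bottom] in pixels, round what is visible of it).
The state is a dict: "time_s": time; "joints": joint angles; "qd": joint speeds; "joint_torque": joint torques, N m; "tcp_pos": TCP position; "eef_rot": TCP orientation; "contact_force": force on the tool from outside, world axes, zero at the start; "moment": the same for the moment, N m; "gripper_width": finger opening in m; "gripper_force": force on a finger pad.
Only numpy, scipy, OpenCV 4.12 (cv2) and the standard library are available. Lean on these libraries where they do the work, as an engineer would, in place of code of your own. Each camera call takes 0.05 s, during which the arm holds its last target. There are 200 camera calls.

## Working session

There is one attempt and no reset: what is moved stays moved. The work goes in short steps, Python scripts to look and compute and a shell command to move; the robot and the scene stay as the last step left them, time stands still between calls to the robot, and variables do not carry over. Pictures are saved under pics/ and viewed, at most 10 in all, crops included, and the job is handed in when it is done.

```bash
mkdir -p pics
cat > h.py <<'E'
import numpy as np, cv2
from plant import r, capture, close_job, search_frame, outline_of
def save(c,n,box=None,s=1):
    f=c["frame"][:,:,::-1]
    if box: f=f[box[1]:box[3],box[0]:box[2]]
    cv2.imwrite("pics/"+n+".png",cv2.resize(f,None,fx=s,fy=s,interpolation=cv2.INTER_CUBIC))
def ray(c,px):
    K=np.array(c["K"]);k=c["k1"]
    d=np.array([(px[0]-K[0,2])/K[0,0],(px[1]-K[1,2])/K[1,1]]);u=d.copy()
    for _ in range(20):u=d/(1+k*(u@u))
    return np.array(c["rotation"])@np.array([u[0],u[1],1.])
def atz(c,px,z):
    o=np.array(c["origin"]);d=ray(c,px);return o+d*(z-o[2])/d[2]
def proj(c,P):
    q=np.array(c["rotation"]).T@(np.array(P,float)-c["origin"]);u=q[:2]/q[2];u=u*(1+c["k1"]*(u@u));K=np.array(c["K"])
    return np.array([K[0,0]*u[0]+K[0,2],K[1,1]*u[1]+K[1,2]])
E
python3 - <<'E'
from h import *
s=r.get_state();print(s["time_s"],s["tcp_pos"],s["eef_rot"],s["contact_force"])
for n in("scene","top"):
    c=capture(n);save(c,n+"1",s=1.4)
    print(n,c["origin"],c["rotation"],c["K"][0][0])
    for t in("wide_panel","tall_panel","small_panel","stand","vase","books"):
        print(t,[(np.round(d["bbox"]).tolist(),round(d["conf"],2)) for d in search_frame(c,t)])
E
```

```text
0.0 [0.22419665 0.63615991 0.22561342] [ 1.79903649e+02 -8.92779480e-03 -1.94173637e+01] [ 0.02664675 -0.08633419 -0.12662826]
scene [1.42922284 0.13001159 0.69809296] [-128.45546127   -0.13721485   96.72052727] 441.0538625857753
wide_panel [([371.0, 208.0, 393.0, 296.0], 0.56)]
tall_panel [([269.0, 143.0, 308.0, 175.0], 0.81), ([226.0, 180.0, 326.0, 248.0], 0.67)]
small_panel [([244.0, 186.0, 292.0, 224.0], 0.72)]
stand [([224.0, 179.0, 328.0, 248.0], 0.72)]
vase []
books [([409.0, 182.0, 488.0, 249.0], 0.89)]
top [0.40495367 0.0223472  1.25099578] [-1.70159527e+02  6.81153663e-02 -8.96147844e+01] 409.26741454170485
wide_panel [([188.0, 138.0, 201.0, 198.0], 0.94), ([246.0, 217.0, 301.0, 233.0], 0.7)]
tall_panel [([250.0, 244.0, 287.0, 257.0], 0.73)]
small_panel [([261.0, 193.0, 297.0, 210.0], 0.71)]
stand [([235.0, 184.0, 311.0, 269.0], 0.93)]
vase [([402.0, 201.0, 433.0, 229.0], 0.86), ([261.0, 195.0, 297.0, 214.0], 0.25)]
books [([402.0, 203.0, 429.0, 229.0], 0.73), ([104.0, 199.0, 163.0, 273.0], 0.6), ([262.0, 193.0, 296.0, 212.0], 0.47)]
```

```bash
sed -i 's/np.array(c\["rotation"\])/Rm(c)/g' h.py
cat >> h.py <<'E'
from scipy.spatial.transform import Rotation
def Rm(c): return Rotation.from_euler("xyz",c["rotation"],degrees=True).as_matrix()
E
```

```text
(no output)
```

View pics/scene1.png

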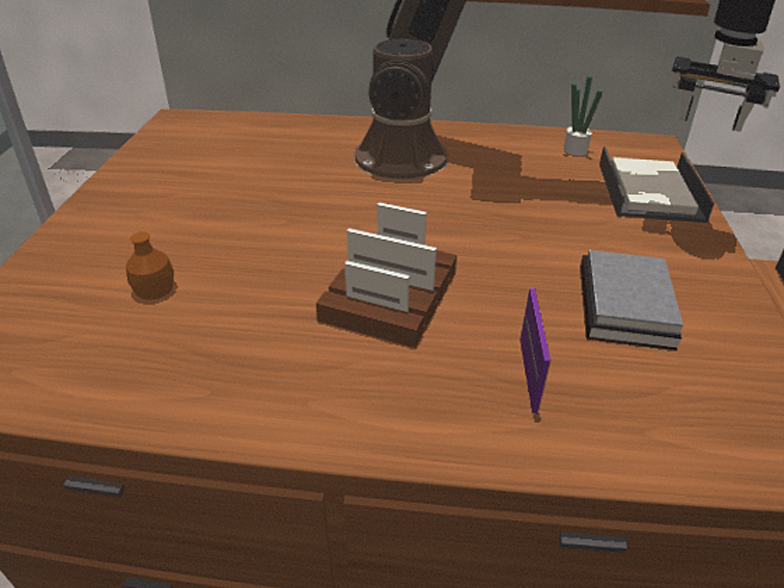

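View pics/top1.png

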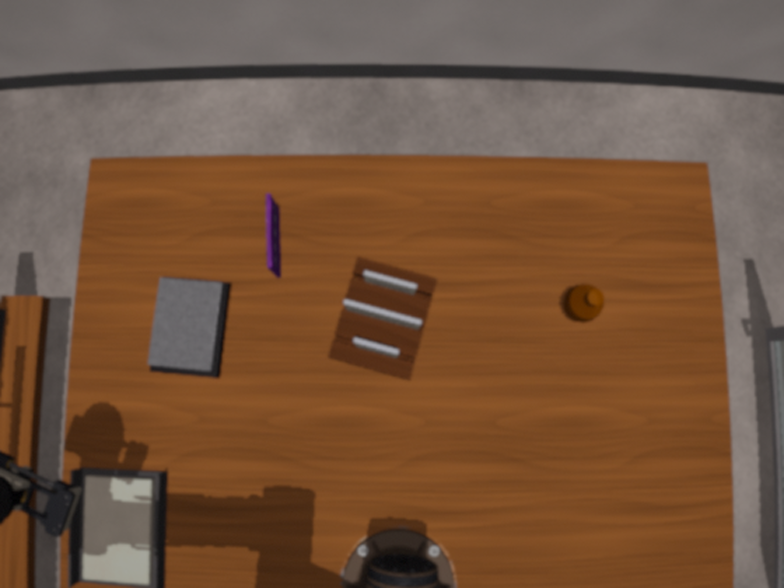

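Scene: the wide panel is in the middle slot, between the tall one (near the robot) and the small one (far). Candidates in top-image pixels: purple look-alike (194,168), wide white (273,225), small white (279,201), tall white (268,248). I choose the white one at (273,225) and check it in a crop.

Run:
```python
from h import *
c=capture("top");s=capture("scene")
a=cv2.resize(c["frame"][175:275,225:320],None,fx=4,fy=4,interpolation=cv2.INTER_CUBIC)
b=cv2.resize(s["frame"][140:260,215:340],None,fx=3.33,fy=3.33,interpolation=cv2.INTER_CUBIC)
b=b[:400,:400]; 
cv2.imwrite("pics/crop1.png",np.hstack([a[:min(len(a),len(b))],b[:min(len(a),len(b))]])[:,:,::-1])
for cam in(c,s):
    g=cam["frame"].min(2).astype(int); x0,y0,x1,y1=(225,175,320,275) if cam is c else (215,130,340,260)
    m=(g>115).astype(np.uint8);M=np.zeros_like(m);M[y0:y1,x0:x1]=m[y0:y1,x0:x1]
    n,l,st,ce=cv2.connectedComponentsWithStats(M)
    for i in range(1,n):
        if st[i,4]<30: continue
        p=np.argwhere(l==i)[:,::-1].astype(np.float32)
        bp=cv2.boxPoints(cv2.minAreaRect(p))
        print(st[i].tolist(),ce[i].round(1),bp.round(1).tolist())
        for z in(.122,.142,.107): print("   ",z,[atz(cam,q,z)[:2].round(4).tolist() for q in bp])
```

```text
[260, 193, 38, 13, 149] [278.1 199.4] [[259.3999938964844, 196.3000030517578], [260.3999938964844, 192.60000610351562], [297.3999938964844, 202.60000610351562], [296.3999938964844, 206.39999389648438]]
    0.122 [[0.6363, 0.0724], [0.647, 0.0697], [0.6188, -0.0346], [0.6081, -0.0317]]
    0.142 [[0.6322, 0.0715], [0.6427, 0.0688], [0.615, -0.0336], [0.6045, -0.0307]]
    0.107 [[0.6394, 0.073], [0.6503, 0.0703], [0.6216, -0.0353], [0.6108, -0.0324]]
[245, 214, 56, 18, 230] [272.5 222.4] [[244.5, 216.8000030517578], [245.60000610351562, 212.89999389648438], [300.5, 228.0], [299.5, 231.89999389648438]]
    0.122 [[0.5777, 0.1131], [0.5888, 0.1103], [0.5471, -0.0433], [0.5362, -0.0402]]
    0.142 [[0.5746, 0.1115], [0.5855, 0.1087], [0.5446, -0.0421], [0.5338, -0.0391]]
    0.107 [[0.58, 0.1143], [0.5912, 0.1115], [0.549, -0.0441], [0.5379, -0.0411]]
[253, 241, 32, 12, 134] [268.2 246.7] [[252.10000610351562, 244.39999389648438], [253.10000610351562, 240.5], [284.5, 249.1999969482422], [283.3999938964844, 253.10000610351562]]
    0.122 [[0.5006, 0.0908], [0.5115, 0.0879], [0.488, 0.0011
[... 788 characters left out ...]
1035156, 178.8000030517578]]
    0.122 [[0.5456, -0.0418], [0.5328, -0.0424], [0.5749, 0.113], [0.5868, 0.1122]]
    0.142 [[0.5763, -0.0358], [0.5639, -0.0364], [0.6046, 0.1136], [0.6161, 0.1128]]
    0.107 [[0.5226, -0.0463], [0.5094, -0.0469], [0.5527, 0.1126], [0.5649, 0.1117]]
[246, 186, 47, 13, 153] [269.2 192.1] [[245.6999969482422, 188.0], [246.5, 184.8000030517578], [292.29998779296875, 195.89999389648438], [291.5, 199.10000610351562]]
    0.122 [[0.6408, -0.0298], [0.6283, -0.0302], [0.6574, 0.0761], [0.6693, 0.0754]]
    0.142 [[0.6682, -0.0243], [0.6561, -0.0247], [0.6842, 0.078], [0.6957, 0.0773]]
    0.107 [[0.6203, -0.034], [0.6074, -0.0344], [0.6373, 0.0747], [0.6495, 0.074]]
```

View pics/crop1.png

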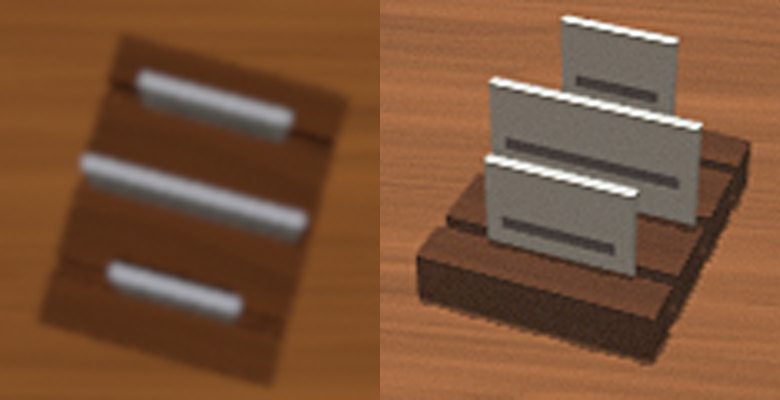

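The crop shows the widest white panel in the middle slot, with its grey bar. It is white, not purple. Both cameras put the middle of its top edge at about (0.561, 0.035), with a panel yaw of −15.2°. The tool yaw should be −105.2°, and the opening about 48 mm so the finger backs clear the neighbours.

```bash
python3 -m creep '[[48,0.56,-1,0,0,0,-3.6],[48,0.56,-1,0,0,0,-3.6],[48,0.56,-1,0,0,0,-3.6],[48,0.56,-1,0,0,0,-3.6],[48,0.56,-1,0,0,0,-3.6],[48,0.56,-1,0,0,0,-3.6],[48,0.56,-1,0,0,0,-3.6],[48,0.56,-1,0,0,0,-3.6]]' 30
python3 -m creep '[[48,0.56,-1,0,0,0,-3.6],[48,0.56,-1,0,0,0,-3.6],[48,0.56,-1,0,0,0,-3.6],[48,0.56,-1,0,0,0,-3.6],[48,0.56,-1,0,0,0,-3.6],[48,0.56,-1,0,0,0,-3.6],[48,0.56,-1,0,0,0,-3.6],[48,0.56,-1,0,0,0,-3.6]]'
python3 -m creep '[[48,0.56,-1,0,0,0,-3.6],[48,0.56,-1,0,0,0,-3.6],[48,0.56,-1,0,0,0,-3.6],[48,0.56,-1,0,0,0,-3.6],[48,0.56,-1,0,0,0,-3.6],[48,0.56,-1,0,0,0,-3.6],[48,0.56,-1,0,0,0,-3.6],[48,0.56,-1,0,0,0,-3.6]]'
python3 -m creep '[[48,0,0,0,0,0,0],[48,0,0,0,0,0,0]]'
```

```text
time_s: 1.47
tcp_pos: [0.3369, 0.4353, 0.2268]
eef_rot: [-180.0, 0.0, -48.4]
contact_force: [0.6, 0.5, 0.5]
gripper_width: 0.0488
gripper_force: 0.0
time_s: 2.13
tcp_pos: [0.4488, 0.2353, 0.2269]
eef_rot: [-180.0, 0.0, -77.2]
contact_force: [0.8, 0.7, 0.2]
gripper_width: 0.0481
gripper_force: 0.0
time_s: 2.8
tcp_pos: [0.5609, 0.0352, 0.2268]
eef_rot: [-180.0, 0.0, -106.0]
contact_force: [0.9, 0.5, 0.3]
gripper_width: 0.0481
gripper_force: 0.0
time_s: 2.97
tcp_pos: [0.5607, 0.0352, 0.2263]
eef_rot: [180.0, -0.0, -106.0]
contact_force: [-0.4, 0.2, 0.7]
gripper_width: 0.0478
gripper_force: 0.0
```

Run:
```python
from h import *
c=capture("wrist");save(c,"wrist1");print(c["origin"],c["rotation"])
for d in search_frame(c,"wide_panel"): print(d)
g=c["frame"].min(2).astype(int);M=(g>115).astype(np.uint8)
n,l,st,ce=cv2.connectedComponentsWithStats(M)
for i in range(1,n):
    if st[i,4]<300: continue
    bp=cv2.boxPoints(cv2.minAreaRect(np.argwhere(l==i)[:,::-1].astype(np.float32)))
    print(st[i].tolist(),bp.round(1).tolist(),[atz(c,q,.122)[:2].round(4).tolist() for q in bp])
print("tcp over panel px",proj(c,[.561,.035,.122]))
```

```text
[ 0.53957593 -0.0355778   0.38489417] [1.64224872e+02 3.54541649e-02 1.64097293e+02]
{'bbox': [274.4, 113.0, 285.7, 281.6], 'conf': 0.82}
[272, 113, 14, 166, 1851] [[271.8999938964844, 113.0], [284.0, 112.80000305175781], [286.29998779296875, 278.0], [274.29998779296875, 278.20001220703125]] [[0.5449, -0.0422], [0.5358, -0.0397], [0.5724, 0.0976], [0.5828, 0.0948]]
[336, 140, 43, 138, 4446] [[334.8999938964844, 276.5], [340.1000061035156, 139.6999969482422], [378.70001220703125, 141.1999969482422], [373.3999938964844, 278.0]] [[0.5301, 0.1082], [0.4984, -0.0077], [0.4689, 0.0018], [0.497, 0.1193]]
[189, 142, 37, 136, 3387] [[188.8000030517578, 277.0], [191.10000610351562, 141.60000610351562], [226.89999389648438, 142.1999969482422], [224.5, 277.6000061035156]] [[0.6565, 0.0728], [0.6131, -0.039], [0.5858, -0.0306], [0.6257, 0.0821]]
[0, 239, 29, 38, 925] [[-0.0, 239.0], [28.0, 239.0], [28.0, 276.0], [0.0, 276.0]] [[0.807, -0.0073], [0.782, -0.0003], [0.7997, 0.0322], [0.8257, 0.0252]]
[533, 239, 27, 38, 845] [[533.0, 239.0], [559.0, 239.0], [559.0, 276.0], [533.0, 276.0]] [[0.3529, 0
[... 423 characters left out ...]
59.0, 306.0], [559.0, 344.0], [519.0, 344.0]] [[0.3699, 0.1869], [0.332, 0.1984], [0.3331, 0.2427], [0.3726, 0.2304]]
[193, 308, 21, 29, 510] [[192.3000030517578, 308.1000061035156], [210.5, 306.3999938964844], [213.1999969482422, 335.8999938964844], [195.0, 337.5]] [[0.6647, 0.1037], [0.6477, 0.1066], [0.656, 0.1376], [0.6735, 0.1347]]
[0, 382, 384, 38, 13376] [[0.0, 419.0], [0.0, 382.0], [383.0, 382.0], [383.0, 419.0]] [[0.9169, 0.1782], [0.8898, 0.1334], [0.5101, 0.2364], [0.5189, 0.2845]]
[497, 407, 59, 13, 665] [[497.0, 407.0], [555.0, 407.0], [555.0, 419.0], [497.0, 419.0]] [[0.4, 0.3045], [0.3388, 0.3245], [0.339, 0.342], [0.4012, 0.3214]]
tcp over panel px [279.31571193 210.06940793]
```

View pics/wrist1.png

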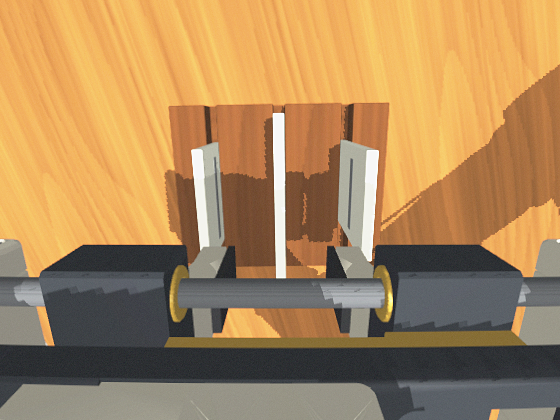

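The wrist view shows the fingers straddling the wide panel's top edge (column 279) with room on both sides. Next I descend.

```bash
python3 -m creep '[[48,0,0,-0.6,0,0,0.9],[48,0,0,-0.6,0,0,0],[48,0,0,-0.6,0,0,0],[48,0,0,-0.6,0,0,0],[48,0,0,-0.6,0,0,0],[48,0,0,-0.6,0,0,0],[48,0,0,-0.6,0,0,0],[48,0,0,-0.6,0,0,0]]'
python3 -m creep '[[48,0,0,-0.4,0,0,0],[48,0,0,-0.2,0,0,0],[48,0,0,0,0,0,0],[48,0,0,0,0,0,0]]'
```

```text
time_s: 3.73
tcp_pos: [0.5601, 0.0378, 0.1063]
eef_rot: [-180.0, 0.0, -104.8]
contact_force: [-0.0, 0.7, 0.4]
gripper_width: 0.0479
gripper_force: 0.0
time_s: 4.07
tcp_pos: [0.5606, 0.037, 0.092]
eef_rot: [-180.0, 0.0, -104.9]
contact_force: [0.2, -1.0, -0.2]
gripper_width: 0.048
gripper_force: 0.0
```

```bash
python3 -m creep '[[30,0,0,0,0,0,0],[22,0,0,0,0,0,0],[16,0,0,0,0,0,0],[12,0,0,0,0,0,0],[8,0,0,0,0,0,0],[5,0,0,0,0,0,0],[5,0,0,0,0,0,0],[5,0,0,0,0,0,0]]' 25
python3 -m creep '[[5,0,0,0,0,0,0],[5,0,0,0,0,0,0],[5,0,0,0,0,0,0],[5,0,0,0,0,0,0]]'
```

```text
time_s: 4.73
tcp_pos: [0.5606, 0.0366, 0.0916]
eef_rot: [-180.0, 0.0, -104.9]
contact_force: [0.7, -0.1, -0.3]
gripper_width: 0.0088
gripper_force: 25.0
time_s: 5.07
tcp_pos: [0.5606, 0.0366, 0.0916]
eef_rot: [-180.0, 0.0, -104.9]
contact_force: [2.6, -0.8, -0.1]
gripper_width: 0.0085
gripper_force: 25.0
```

```bash
python3 -m creep '[[5,0,0,0.1,0,0,0],[5,0,0,0.15,0,0,0],[5,0,0,0.15,0,0,0],[5,0,0,0.15,0,0,0],[5,0,0,0.15,0,0,0],[5,0,0,0.15,0,0,0],[5,0,0,0.15,0,0,0],[5,0,0,0,0,0,0]]'
```

```text
time_s: 5.73
tcp_pos: [0.5605, 0.0367, 0.1175]
eef_rot: [-180.0, 0.0, -104.9]
contact_force: [2.1, -0.4, -1.0]
gripper_width: 0.0088
gripper_force: 25.0
```

Run:
```python
from h import *
c=capture("scene");save(c,"lift1",(200,90,360,260),3.5);print(r.get_state()["contact_force"],r.get_state()["moment"])
```

```text
[ 1.33254644  0.37380455 -2.1877607 ] [-0.07973919 -0.89879482 -0.20052963]
```

View pics/lift1.png

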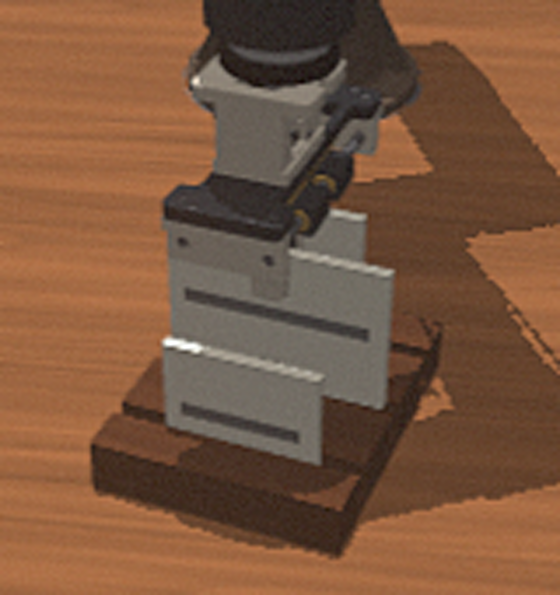

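The panel is rising level in the grip, with its bar running parallel to the small panel's bar. The stand and neighbours haven't moved. I need about 82 mm more lift.

```bash
python3 -m creep '[[5,0,0,0.2,0,0,0],[5,0,0,0.3,0,0,0],[5,0,0,0.4,0,0,0],[5,0,0,0.5,0,0,0],[5,0,0,0.5,0,0,0],[5,0,0,0.5,0,0,0],[5,0,0,0.5,0,0,0],[5,0,0,0.3,0,0,0]]'
python3 -m creep '[[5,0,0,0.1,0,0,0],[5,0,0,0,0,0,0],[5,0,0,0,0,0,0],[5,0,0,0,0,0,0],[5,0,0,0,0,0,0],[5,0,0,0,0,0,0],[5,0,0,0,0,0,0],[5,0,0,0,0,0,0]]'
python3 - <<'E'
from h import *
c=capture("scene");save(c,"lift2",(190,70,360,260),3.1);print(r.get_state()["contact_force"],r.get_state()["moment"])
E
```

```text
time_s: 6.45
tcp_pos: [0.5605, 0.0367, 0.1988]
eef_rot: [-179.9, 0.0, -104.9]
contact_force: [0.4, -0.5, -2.3]
gripper_width: 0.0088
gripper_force: 25.0
time_s: 7.12
tcp_pos: [0.5603, 0.0366, 0.1988]
eef_rot: [180.0, -0.0, -104.9]
contact_force: [-0.1, 0.3, -2.2]
gripper_width: 0.0088
gripper_force: 25.0
[ 0.72889456 -0.69403414 -1.62355299] [ 0.05865382 -0.0536002  -0.03857663]
```

View pics/lift2.png

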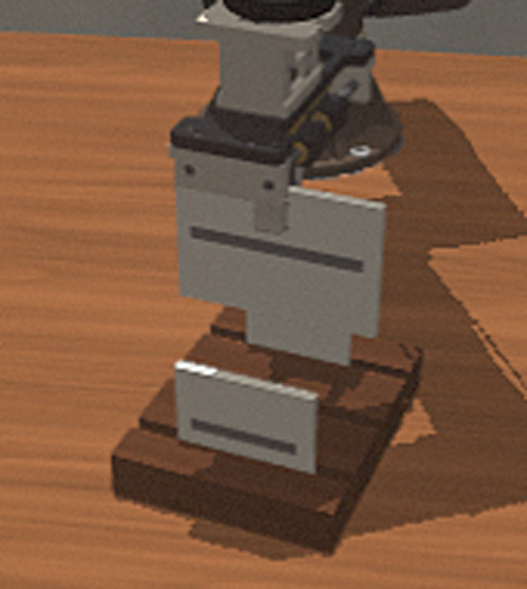

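The panel is held level above the stand. The tall panel shows behind and below it, still in its slot. I hold for more than three seconds.

```bash
python3 -m creep '[[5,0,0,0,0,0,0],[5,0,0,0,0,0,0],[5,0,0,0,0,0,0],[5,0,0,0,0,0,0],[5,0,0,0,0,0,0],[5,0,0,0,0,0,0],[5,0,0,0,0,0,0],[5,0,0,0,0,0,0]]' >/dev/null
python3 -m creep '[[5,0,0,0,0,0,0],[5,0,0,0,0,0,0],[5,0,0,0,0,0,0],[5,0,0,0,0,0,0],[5,0,0,0,0,0,0],[5,0,0,0,0,0,0],[5,0,0,0,0,0,0],[5,0,0,0,0,0,0]]' >/dev/null
python3 -m creep '[[5,0,0,0,0,0,0],[5,0,0,0,0,0,0],[5,0,0,0,0,0,0],[5,0,0,0,0,0,0],[5,0,0,0,0,0,0],[5,0,0,0,0,0,0],[5,0,0,0,0,0,0],[5,0,0,0,0,0,0]]' >/dev/null
python3 -m creep '[[5,0,0,0,0,0,0],[5,0,0,0,0,0,0],[5,0,0,0,0,0,0],[5,0,0,0,0,0,0],[5,0,0,0,0,0,0],[5,0,0,0,0,0,0],[5,0,0,0,0,0,0],[5,0,0,0,0,0,0]]' >/dev/null
python3 -m creep '[[5,0,0,0,0,0,0],[5,0,0,0,0,0,0],[5,0,0,0,0,0,0],[5,0,0,0,0,0,0],[5,0,0,0,0,0,0],[5,0,0,0,0,0,0],[5,0,0,0,0,0,0],[5,0,0,0,0,0,0]]'
python3 - <<'E'
from h import *
c=capture("scene");a=cv2.imread("pics/lift2.png")
f=cv2.resize(c["frame"][70:260,190:360,::-1],None,fx=3.1,fy=3.1,interpolation=cv2.INTER_CUBIC)
d=cv2.absdiff(a,f);print("diff",d.mean(),d.max())
# expected lower edge corners
u=np.array([.2588,.9659]);C=np.array([.5605,.036])
E
```

```text
time_s: 10.5
tcp_pos: [0.5603, 0.0366, 0.199]
eef_rot: [180.0, -0.0, -104.9]
contact_force: [0.1, 0.9, -2.4]
gripper_width: 0.0088
gripper_force: 25.0
diff 2.255930730910032 53
```

```bash
python3 -c "
from plant import close_job
print(close_job())"
```

```text
the job is handed in; nothing more can be done
None
```

The wide panel is lifted straight out of the middle slot and still gripped, upright and level about 8 cm above the stand; I held it still for over three seconds, then handed the job in (no verdict was returned).

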